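# Close a tub of screws under its sprung hold-down lever

## Task

Close the blue tub of screws for delivery: put the scoop that lies across it flat into the long green tray, then set the large blue lid on the tub so that it sits seated and level. Then press the stand's red-tipped sprung lever all the way down until it snaps over and stays down by itself, and leave it so, with the orange lid, the green can, the carton and the yellow tape roll left where they stand.

Things in the scene. Friction and masses are not known exactly. Their poses are not given: they have to be found in the camera images.
- stand: Grey steel base plate fixed to the counter, 225 (x, from -100 to +125) by 185 (y, from -80 to +105) by 10 mm thick, carrying the open blue screw tub and the lever's fork post. Origin on the tub's axis at counter height, z up. Its +x axis points from the tub to the fork post side; the post stands at x +100, y +85 mm (34 by 31 mm, 130 mm high).
- tub_rim (a point): Centre of the tub's mouth, level with the rim, 100 mm above the counter; axes as stand. Round tub, 120 mm outside and 112 mm inside diameter at the rim, wall 4 mm; screws fill it to 50 mm below the rim.
- lever (a joint): Angle of the sprung lever (rad): 0 = up (it leans 1.1 rad above level, tip towards the stand's -x), 1.1 = fully down and level. It springs back up if let go before about 0.97; beyond that it snaps over and stays at 1.1. Pressing takes at most about 12 N at the red pad.
- lever_hinge (a point): Hinge of the lever, at x +100, y +85, z 116 mm of stand; hinge axis along the stand's y, axes as stand. The lever moves in the upright plane y = +85 mm of the stand. It is a 14 mm square steel bar running from the hinge to a red pad; 100 mm from the hinge a steel tab 16 mm wide reaches 36 mm sideways towards the tub, and when the lever is down lies 1.5 mm above the seated lid's edge.
- lever_pad (a point): Centre of the upper face of the lever's red pad (50 along the lever, 40 wide, 14 mm thick), 150 mm from the hinge along the lever, 7 mm above and 8 mm outward of its centre line (at y +93 mm of stand, top at z 273 mm when up); it turns with the lever. Its x axis points along the lever to the hinge, its z axis out of the pad's upper face.
- lid: Large blue loose lid for the tub: flange 128 mm diameter, 7 mm thick, over a plug 104 mm diameter, 10 mm deep that goes inside the rim; on top a black bar handle 64 (x) by 20 (y) by 35 mm high. Overall 52 mm high. Origin at the centre of the plug's underside (10 mm below the rim when seated), z up.
- scoop: Hand scoop lying flat across the tub: black handle 20 wide by 16 mm high from x -105 to +15 mm, aluminium blade 60 wide, 18 mm high from x +15 to +95 mm. 200 mm long. Origin on its underside, near its centre of mass, x towards the blade, z up.
- tray: Long green tray fixed to the counter, 250 (x) by 130 (y) by 35 mm high, walls and floor 4 mm. Origin at the centre of its underside.
- small_lid: Orange lid of another tub, bystander: flange 96 mm diameter, the same build and bar handle as the blue lid, 52 mm high. Origin at the centre of its underside.
- can: Green can standing upright, bystander: 66 mm diameter, 150 mm high. Origin at the centre of its underside.
- carton: Brown carton, bystander: 60 (x) by 130 (y) by 60 mm high, behind the lever post. Origin at the centre of its underside.
- tape_roll: Yellow roll of tape lying flat, bystander: 90 mm diameter, 48 mm high, on the lever tip's side of the stand. Origin at the centre of its underside.
Things that resemble listed ones, but are neither listed nor needed, are in the scene too. There is more than one size of the scoop; the one meant has the size given above. Of the things like the lid, leave any that is brown; of the rest the larger one is meant.

How it is judged (in metres and radians):
On the way, in this order (a step that is already met when the one before it is completed fails the run):
1. the scoop lies in the tray, released, before the lid goes on (x of scoop in the frame of tray between -0.05 and 0.05 m and y of scoop in the frame of tray between -0.05 and 0.05 m and z of scoop in the frame of tray below 0.014 m and angle between scoop's own z axis and vertical below 0.1 rad and contact force between scoop and the fingers below 0.2 N), for 0.2 s.
2. the blue lid is seated level on the tub and released, with the lever not yet down (horizontal distance between lid and tub_rim below 0.008 m and z of lid in the frame of tub_rim between -0.014 and -0.006 m and angle between lid's own z axis and vertical below 0.05 rad and contact force between lid and the fingers below 0.2 N and value of joint lever below 0.9 rad), for 0.2 s.
3. the lever is pressed down into its snapped-over place (horizontal distance between lid and tub_rim below 0.008 m and z of lid in the frame of tub_rim between -0.014 and -0.006 m and angle between lid's own z axis and vertical below 0.05 rad and value of joint lever above 1.03 rad), for 0.2 s.
At the end, for the whole second after the job is handed in: Scoop flat on the tray floor (origin within 50 mm of the tray centre along each tray axis, tilt under 0.1 rad); blue lid on the tub (within 8 mm of its axis, 4 mm of seated height, tilt under 0.05 rad); both at rest; lever down by itself (over 1.03 rad) (all of step 3 and x of scoop in the frame of tray between -0.05 and 0.05 m and y of scoop in the frame of tray between -0.05 and 0.05 m and z of scoop in the frame of tray below 0.014 m and angle between scoop's own z axis and vertical below 0.1 rad and linear speed of each of lid, scoop below 0.02 m/s); the robot touches nothing.
It fails at once if a bystander (orange lid, green can, carton, tape roll) is shifted more than 25 mm or tipped (distance of any of small_lid, can, carton, tape_roll from where it was at the start of the episode above 0.025 m or angle between any of small_lid, can, carton, tape_roll's own z axis and vertical above 0.35 rad).
It also fails if it takes over 72 s, if anything falls off the work surface, if the arm or the gripper's body presses on something with over 40 N, if the wrist force passes 120 N, or if a joint passes its speed limit or range.

## Robot

A 6-joint arm with a two-finger parallel gripper is mounted at the origin on the work surface. World frame = base frame: x ahead of the robot, y to its left, z up, the work surface at z = 0. Lengths are in m, angles in degrees, forces in N, time in s.
With the tool pointing down it reaches from about 0.35 to 0.975 m from the base axis. Payload 4.9 kg.
Tool frame: the origin (TCP) lies between the finger pads; the fingertips stand 19 mm ahead of it and the grasp point (between the pads) is the TCP (arm.tip_reach is the distance from the TCP to the fingertips, in m); z points along the fingers, y is the line along which they close (so a half turn about z gives the same grasp; the last joint's range is limited). The gripper opens to 85 mm and grips with 20 to 120 N. Pads are 22 mm wide; open, the fingers measure 114 mm over their backs; the gripper's body (76 mm by 85 mm) begins 54 mm behind the grasp point. The pads swing forward as they close: fully open they stand 13 mm farther back than shut.
Start: joints at [56.666, 3.019, 92.412, -0, 84.569, -6.818], TCP at [0.279, 0.559, 0.25] pointing down, gripper open.
Joint ranges: [-172.51, 172.51], [-57.92, 126.97], [3.15, 148.05], [-58.71, 238.71], [5.1, 150.11], [-179.66, 179.66]. Speed limits (degrees/s): [147.25, 147.25, 180, 180, 180, 180].

## Interface

Orientations are given as [roll, pitch, yaw] about the fixed x, y, z axes, in that order (R = Rz(yaw) Ry(pitch) Rx(roll)).
In Python, from plant import arm gives the robot as it stands. The module is installed in compiled form; this text tells all that it offers.
- The arm moves only by the tool play_rows, never from a script. Its argument "plan" is a list of rows, each a list of 7 numbers: the opening in per cent of the stroke, from 0 (shut) to 100 (fully open), then the shift along the tool's x, y, z in cm, then the turn, a rotation vector about the tool's x, y, z in rad. In form: [[hand, dx, dy, dz, wx, wy, wz], ...]. A call has 1 to 12 rows; each row shifts and turns the commanded pose from where the row before left it, along the tool's axes as they then stand; what a row does not reach is not made up. A row lasts 1/12 s, in which the tool goes at most 41.7 mm and 7.16 degrees, less where a joint would pass 70% of its speed; a pose out of reach is approached as far as the arm can. A call with a gripper value outside its range is refused whole. The fingers move at their own pace and stop on an object; the grip force is fixed at half the most. Time passes only in rows, so rows that do not move let the fingers close. It gives the time, the measured TCP pose, the force, the opening and the grip force at its end, in the units of the state.
- arm.sense(): the state, without advancing time (a new reading comes with each control period).
- arm.read_camera(name): name is "side" or "top" or "wrist"; returns a dict with "pixels" (480x640x3 uint8, red, green, blue), "range_z" (480x640 float32, m along the optical axis (not along the pixel's ray), 0 where there is no reading), "fx", "fy", "cx", "cy" (pixels), "distortion" ([k1, k2, p1, p2, k3] as OpenCV has them; the pictures are not rectified), "rvec" (rotation vector, rad) and "tvec" (3), from world to camera coordinates, as OpenCV has them. Camera axes: x right, y down, z forward; pixel columns grow to the right and rows downward; lengths in m; the calibration is good to about 2 mm. A picture is of the moment at which its call begins.
- arm.sign_off(): hands the job in; it is judged then, once.
Trained networks look in a picture, given as the dict that the camera call returned (one of the last four; its "shot" number tells which), for a name from the list of things; names that differ only in an ending like _2 or _b are one class to them, and where a whole thing is asked for, a point or a joint stands for the part that bears it (a point fixed in the world has none). Each returns a list of dicts, best first, with "p" (0 to 1); they miss things now and then, are a little off and sometimes report something else, mostly with a low value. They report only what shows in the picture. A call takes as long as a camera call. They do not tell look-alikes from the thing itself.
- arm.outline_of(label, picture): "pixels" (480x640 bool, what is visible of it) and "location" ([row, column] in pixels, amid what is visible of it).
- arm.tip_of(label, picture): "location" ([row, column] in pixels: a listed point, or the origin of a listed thing).
The state is a dict: "clock": time; "joint_positions": joint angles; "joint_vel": joint speeds; "effort": joint torques, N m; "tcp_pos": TCP position; "eef_rot": TCP orientation; "ft_force": force on the tool from outside, world axes, zero at the start; "ft_torque": the same for the moment, N m; "width": finger opening in m; "gripper_force": force on a finger pad.
Only numpy, scipy, OpenCV 4.12 (cv2) and the standard library are available. Lean on these libraries where they do the work, as an engineer would, in place of code of your own. Each camera call takes 0.05 s, during which the arm holds its last target. There are 200 camera calls.

## Working session

There is one attempt and no reset: what is moved stays moved. The work goes in short steps, Python scripts to look and compute and a tool call to move; the robot and the scene stay as the last step left them, time stands still between calls to the robot, and variables do not carry over. Pictures are saved under pics/ and viewed, at most 10 in all, crops included, and the job is handed in when it is done.

Besides the shell and the picture viewer there is one more tool, called after "Emit:" as name([rows], argument=value, ...), one row to a line, values as JSON. play_rows: Moves the arm, as the interface text tells. Its arguments: {"type":"object","properties":{"plan":{"type":"array","items":{"type":"array","items":{"type":"number"}}}},"required":["plan"]}

```bash
mkdir -p pics
cat > h.py <<'E'
import numpy as np, cv2
from plant import arm
from scipy.spatial.transform import Rotation as R
def shot(n,f=None):
    c=arm.read_camera(n)
    if f: cv2.imwrite('pics/'+f,c['pixels'][:,:,::-1])
    return c
def cloud(c):
    K=np.array([[c['fx'],0,c['cx']],[0,c['fy'],c['cy']],[0,0,1.]])
    v,u=np.mgrid[0:480,0:640]
    p=cv2.undistortPoints(np.stack([u,v],-1).reshape(-1,1,2).astype(np.float64),K,np.array(c['distortion'],float)).reshape(480,640,2)
    z=c['range_z'].astype(float)
    P=np.concatenate([p*z[...,None],z[...,None]],-1)
    Rm=cv2.Rodrigues(np.array(c['rvec'],float))[0]
    W=(P-np.array(c['tvec'],float).reshape(3))@Rm
    W[z==0]=np.nan
    return W
E
python3 - <<'E'
from h import *
s=arm.sense();print(s)
for n in['top','side']:
    c=shot(n,n+'1.png');W=cloud(c)
    for l in['stand','lever','lid','scoop','tray','small_lid','can','carton','tape_roll']:
        for o in arm.outline_of(l,c)[:4]:
            m=o['pixels'];w=W[m];print(n,l,round(o['p'],2),np.round(o['location']),m.sum(),np.round(np.nanmedian(w,0),3),np.round(np.nanpercentile(w[:,2],95),3))
    for l in['tub_rim','lever_hinge','lever_pad']:
        for o in arm.tip_of(l,c)[:2]:
            r,q=np.round(o['location']).astype(int);print(n,l,round(o['p'],2),r,q,W[r,q].round(3))
E
```

```text
{'clock': 0.0, 'joint_positions': array([ 5.66660726e+01,  3.05744747e+00,  9.24923956e+01, -1.27099775e-03,
        8.45680068e+01, -6.81682162e+00]), 'joint_vel': array([-0.05733735,  0.02038585,  0.01325362, -0.05289629, -0.07599043,
        0.07578587]), 'effort': array([-7.93762520e-04, -3.93711376e+01, -3.70161045e+01, -1.81597507e-04,
        7.47074577e-03, -1.56224921e-06]), 'tcp_pos': array([0.27870908, 0.55876405, 0.24905777]), 'eef_rot': array([-1.79882833e+02, -1.27321333e-02,  1.53483003e+02]), 'ft_force': array([-0.08481709, -0.18894876,  0.06095142]), 'ft_torque': array([-0.03280309,  0.01411845,  0.03397616]), 'gripper_force': 0.0, 'width': 0.08504239285690053}
top stand 0.93 [274. 260.] 4286 [0.448 0.283 0.012] 0.21
top lever 0.67 [255. 229.] 396 [0.487 0.337 0.212] 0.274
top lid 0.94 [189. 352.] 1399 [0.698 0.01  0.017] 0.051
top lid 0.81 [152. 299.] 1345 [0.825 0.168 0.017] 0.051
top lid 0.55 [177. 399.] 871 [ 0.736 -0.145  0.013] 0.039
top scoop 0.95 [261. 268.] 1056 [0.48  0.253 0.106] 0.12
top scoop 0.59 [266. 191.] 461 [0.484 0.492 0.006] 0.015
top scoop 0.56 
[... 1038 characters left out ...]
 [ 0.451 -0.273  0.001] 0.03
side scoop 0.73 [236. 394.] 204 [0.502 0.494 0.002] 0.01
side scoop 0.65 [214. 334.] 176 [0.246 0.44  0.002] 0.01
side scoop 0.56 [239. 343.] 529 [0.484 0.25  0.104] 0.115
side tray 0.65 [329. 205.] 3299 [ 0.45  -0.272  0.001] 0.03
side small_lid 0.86 [305. 301.] 579 [ 0.586 -0.025  0.015] 0.049
side can 0.71 [268. 270.] 1069 [ 0.449 -0.031  0.087] 0.147
side carton 0.59 [270. 379.] 967 [0.64  0.268 0.05 ] 0.058
side tape_roll 0.94 [236. 300.] 522 [0.298 0.226 0.03 ] 0.046
side tub_rim 0.65 234 335 [0.46  0.234 0.11 ]
side lever_hinge 0.63 232 376 [0.554 0.327 0.123]
side lever_pad 0.88 188 368 [0.485 0.352 0.248]
side lever_pad 0.2 309 298 [ 0.574 -0.029  0.014]
```

Run:
```python
import cv2
a=cv2.imread('pics/top1.png')[120:380,160:520]
cv2.imwrite('pics/topc.png',cv2.resize(a,None,fx=2.2,fy=2.2,interpolation=cv2.INTER_CUBIC))
```

```text
(no output)
```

View pics/topc.png

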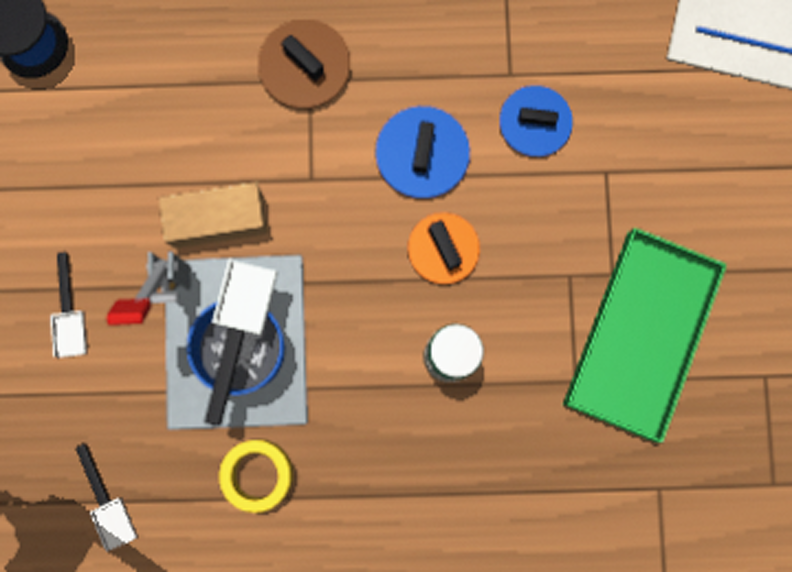

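View pics/side1.png

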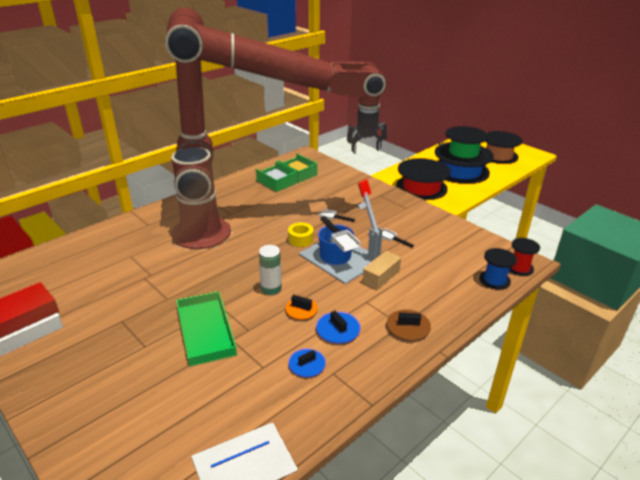

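In the top crop (2.2x, offset 160,120) the lids are:
- large blue at full-picture (189,352)
- smaller blue at (177,399)
- brown at (152,299)
- orange bystander at (234,357)

The large blue one is meant. The scoops are the large one across the tub at (261,268) and two smaller ones on the counter at (266,191) and (354,206). The one on the tub is meant. Next I'll measure exact poses.

```bash
cat > m.py <<'E'
from h import *
def rect(p):
    r=cv2.minAreaRect((p[:,:2]*1000).astype(np.float32)); return np.round(r[0],1),np.round(r[1],1),round(r[2],1)
def circ(p):
    A=np.c_[2*p[:,:2],np.ones(len(p))];s=np.linalg.lstsq(A,(p[:,:2]**2).sum(1),rcond=None)[0]
    return s[:2].round(4),round(np.sqrt(s[2]+s[0]**2+s[1]**2),4)
def big(l,c,near):
    o=min(arm.outline_of(l,c),key=lambda o:np.hypot(*(np.array(o['location'])-near)));return cv2.dilate(o['pixels'].astype(np.uint8),np.ones((5,5)))>0
E
python3 - <<'E'
from m import *
c=shot('top');W=cloud(c);px=c['pixels'].astype(int);z=W[...,2]
dark=px.max(-1)<70
m=big('lid',c,(189,352)); f=m&(z>.010)&(z<.024)
print('lid flange',rect(W[f]),W[f][:,2].mean(),f.sum(),'mean',W[f][:,:2].mean(0)); h=m&(z>.044)
print('lid handle',rect(W[h]),W[h].mean(0),h.sum())
S=big('scoop',c,(261,268)); 
h=S&dark&(z>.1); b=S&~dark&(px.min(-1)>120)&(z>.09)
print('scoop h',rect(W[h]),W[h].mean(0),h.sum(),'blade',rect(W[b]),W[b].mean(0),W[b][:,2].max())
reg=(W[...,0]>.3)&(W[...,0]<.62)&(W[...,1]>.12)&(W[...,1]<.42)
g=reg&(z>.005)&(z<.017)&(px.max(-1)-px.min(-1)<25)
print('plate',rect(W[g]),g.sum())
blue=reg&(z>.094)&(z<.106)&(px[...,2]-px[...,0]>50)
print('rim',circ(W[blue]),rect(W[blue]),blue.sum(),W[blue][:,2].mean())
p=reg&(z>.118)&(z<.14)&(W[...,0]>.5)&(W[...,1]>.3);print('post',rect(W[p]),W[p].mean(0),p.sum())
pr=reg&(z>.18)&(px[...,0]-px[...,1]>80);print('pad',W[pr].mean(0),W[pr].max(0),W[pr].min(0),rect(W[pr]))
T=big('tray',c,(274,451));t=T&(z>.028)&(z<.045);print('tray rim',rect(W[t]),t.sum()); t=T&(z<.02);print('floor',rect(W[t]))
for l,n in[('small_lid',(234,357)),('can',(279,364)),('carton',(217,253)),('tape_roll',(339,263))]:
    m=big(l,c,n);q=m&(z>.01);print(l,rect(W[q]))
E
```

```text
lid flange (array([698.9,  11.2]), array([125. , 126.2]), 85.8) 0.016632399839358082 1228 mean [0.6983203  0.01016521]
lid handle (array([699.5,  10. ]), array([19.6, 61.9]), 79.0) [0.69929267 0.01003459 0.05118657] 144
scoop h (array([402.6, 264.2]), array([ 19.3, 115.9]), 74.3) [0.40277176 0.26284181 0.11590146] 312 blade (array([445.7, 253.2]), array([ 60.5, 188.3]), 74.6) [0.4965516  0.24024192 0.10579401] 0.12460284765699156
plate (array([451.6, 283.5]), array([222.6, 219.3]), 0.9) 2438
rim (array([0.4395, 0.2533]), np.float64(0.0569)) (array([434.2, 254.6]), array([117.8, 102.1]), 77.5) 150 0.09977188579553496
post (array([539.3, 339.9]), array([35.4, 32.9]), 79.4) [0.5376177  0.33714842 0.12737785] 96
pad [0.46920822 0.34429917 0.26293817] [0.48444736 0.36356662 0.27773208] [0.45640628 0.32625007 0.2322145 ] (array([470.5, 344.9]), array([37.4, 27.9]), 89.5)
tray rim (array([ 446.3, -273.7]), array([132.5, 249. ]), 66.2) 456
floor (array([ 448.6, -279.8]), array([159.2, 273.1]), 66.7)
small_lid (array([568. , -13.4]), array([93.5, 95.2]), 43.1)
can (array([423.2, -14.8]), array([66.3, 61.3]), 86.7)
carton (array([601.9, 288.3]), array([ 90.3, 130.4]), 7.1)
tape_roll (array([279.6, 237.3]), array([88.5, 89.6]), 16.9)
```

```bash
cat > go.py <<'E'
import sys
from h import *
# usage: go.py x y z yaw  -> yaw change first (rad about tool z), then shift (cm) in the turned tool frame
def go(x,y,z,yaw):
    s=arm.sense();Rc=R.from_euler('xyz',s['eef_rot'],degrees=True);Rt=R.from_euler('xyz',[180,0,yaw],degrees=True)
    print('rotvec',(Rc.inv()*Rt).as_rotvec().round(4),'shift cm',(Rt.inv().apply(np.array([x,y,z])-s['tcp_pos'])*100).round(2))
go(*map(float,sys.argv[1:5]))
E
python3 go.py .443 .253 .33 164.4
```

```text
rotvec [-0.     -0.     -0.1905] shift cm [-24.03 -25.09  -7.97]
```

Emit:
play_rows([
  [50,0,0,-4,0,0,-0.0952],
  [50,0,0,-4,0,0,-0.0952],
  [50,-2.4,-2.5,0,0,0,0],
  [50,-2.4,-2.5,0,0,0,0],
  [50,-2.4,-2.5,0,0,0,0],
  [50,-2.4,-2.5,0,0,0,0],
  [50,-2.4,-2.5,0,0,0,0],
  [50,-2.4,-2.5,0,0,0,0],
  [50,-2.4,-2.5,0,0,0,0],
  [50,-2.4,-2.5,0,0,0,0],
  [50,-2.4,-2.5,0,0,0,0],
  [50,-2.4,-2.5,0,0,0,0],
])

```text
clock: 2.7
tcp_pos: [0.4434, 0.2523, 0.3305]
eef_rot: [180.0, 0.0, 164.4]
ft_force: [0.9, 1.5, 0.1]
width: 0.0427
gripper_force: 0.0
```

```bash
python3 go.py .443 .253 .121 164.4
python3 - <<'E'
from m import *
c=shot('wrist','w1.png');W=cloud(c);px=c['pixels'].astype(int);z=W[...,2]
o=arm.outline_of('scoop',c);print([(round(k['p'],2),k['location']) for k in o])
dark=px.max(-1)<70
h=dark&(z>.11)&(z<.122)&(np.hypot(W[...,0]-.44,W[...,1]-.25)<.15);print(rect(W[h]),W[h].mean(0),h.sum())
b=(px.min(-1)>120)&(z>.098)&(z<.125)&(np.hypot(W[...,0]-.44,W[...,1]-.25)<.15);print(rect(W[b]),b.sum())
E
```

```text
rotvec [0.0004 0.0006 0.    ] shift cm [ 0.05  0.06 20.95]
[(0.95, [15.0, 462.0]), (0.8, [164.1, 512.8]), (0.72, [231.8, 320.5])]
(array([456.4, 282.6]), array([212.8,  81.2]), 20.8) [0.40581866 0.26587536 0.11503966] 2675
(array([511.2, 271.5]), array([134.1,  80.9]), 75.5) 4009
```

View pics/w1.png

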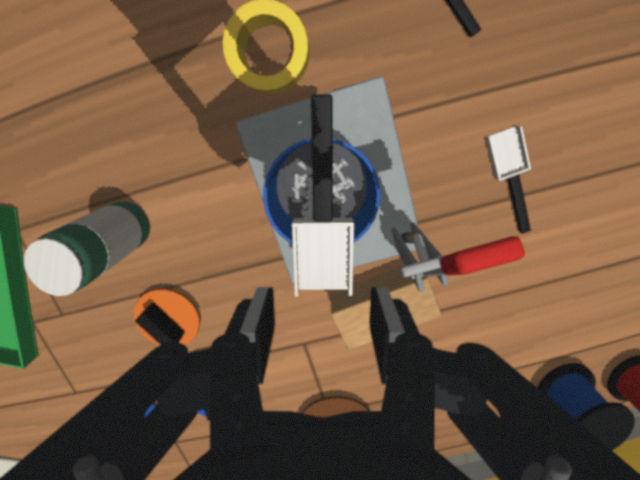

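The wrist view shows the scoop handle running almost vertically at cols 311–333, with the blade starting at row 220. The lever tab at about (270,415) is clear to the right. I'll refine with the scoop mask.

Run:
```python
from m import *
c=shot('wrist');W=cloud(c);px=c['pixels'].astype(int);z=W[...,2]
S=big('scoop',c,(200,322));print(S.sum(),rect(W[S&(z>.09)&(z<.125)]))
h=S&(px.max(-1)<80)&(z>.111)&(z<.122);print(rect(W[h]),W[h].mean(0))
h2=h&(np.mgrid[0:480,0:640][0]<212);print(rect(W[h2]),W[h2].mean(0),h2.sum())
b=S&(px.min(-1)>110)&(z>.098)&(z<.125);print(rect(W[b]),W[b].mean(0))
blue=(z>.094)&(z<.106)&(px[...,2]-px[...,0]>50)&(np.hypot(W[...,0]-.44,W[...,1]-.25)<.08)
print('rim',circ(W[blue]),rect(W[blue]),blue.sum())
```

```text
7977 (array([445.2, 253.9]), array([ 67.5, 199.9]), 74.0)
(array([405.8, 263.7]), array([ 20.1, 118.8]), 74.9) [0.40330692 0.26421207 0.11501356]
(array([402. , 264.6]), array([ 20. , 111.2]), 75.1) [0.39982706 0.26515539 0.11501786] 2509
(array([486.5, 242.1]), array([ 64.4, 113.9]), 74.0) [0.50220871 0.23775978 0.10506078]
rim (array([0.4426, 0.2529]), np.float64(0.0571)) (array([438.3, 253.9]), array([118.4, 106.8]), 76.8) 963
```

Emit:
play_rows([
  [50,0,-0.1,3.5,0,0,0],
  [50,0,0,3.5,0,0,0],
  [50,0,0,3.5,0,0,0],
  [50,0,0,3.5,0,0,0],
  [50,0,0,3,0,0,0],
  [50,0,0,2,0,0,0],
  [50,0,0,1.9,0,0,0],
  [0,0,0,0,0,0,0],
  [0,0,0,0,0,0,0],
  [0,0,0,0,0,0,0],
  [0,0,0,0,0,0,0],
  [0,0,0,0,0,0,0],
])

```text
clock: 3.9
tcp_pos: [0.4435, 0.2536, 0.1231]
eef_rot: [179.9, 0.1, 164.4]
ft_force: [-0.1, 0.1, -0.6]
width: 0.0186
gripper_force: 61.1
```

Emit:
play_rows([
  [0,0,0,-1,0,0,0],
  [0,0,0,-2,0,0,0],
  [0,0,0,-3,0,0,0],
  [0,0,0,-3,0,0,0],
  [0,0,0,-3,0,0,0],
  [0,0,0,0,0,0,0],
])

```text
clock: 4.4
tcp_pos: [0.446, 0.2542, 0.2509]
eef_rot: [179.5, 0.7, 164.4]
ft_force: [1.0, -0.1, 0.1]
width: 0.0183
gripper_force: 61.3
```

```bash
python3 go.py .4424 -.272 .243 156.2
python3 - <<'E'
from m import *
c=shot('wrist','w2.png');W=cloud(c);px=c['pixels'].astype(int);z=W[...,2]
blue=(z>.094)&(z<.106)&(px[...,2]-px[...,0]>50)&(np.hypot(W[...,0]-.44,W[...,1]-.25)<.08)
print('rim',circ(W[blue]),rect(W[blue]),blue.sum())
E
```

```text
rotvec [0.0096 0.0109 0.1429] shift cm [-20.9  -48.29   0.79]
rim (array([0.4423, 0.253 ]), np.float64(0.057)) (array([441.5, 253.2]), array([118.1, 110.8]), 77.1) 1753
```

View pics/w2.png

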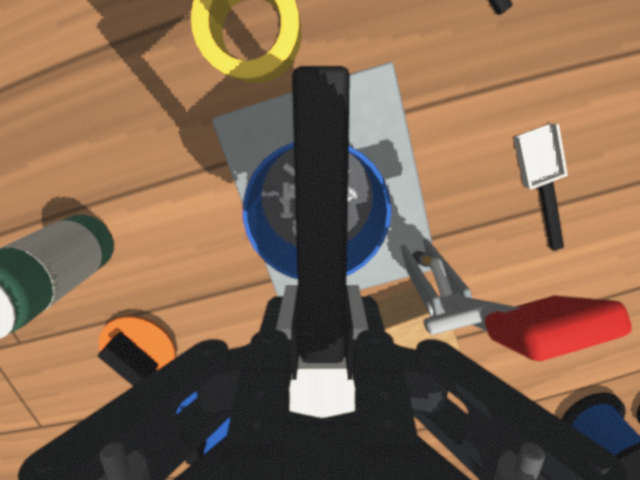

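The scoop is held square and clear of the tub. Moving to the tray.

Emit:
play_rows([
  [0,0,0,0,0,0,0.0715],
  [0,0,0,0,0,0,0.0715],
  [0,-1.4,-3.22,0,0,0,0],
  [0,-1.4,-3.22,0,0,0,0],
  [0,-1.4,-3.22,0,0,0,0],
  [0,-1.4,-3.22,0,0,0,0],
  [0,-1.4,-3.22,0,0,0,0],
  [0,-1.4,-3.22,0,0,0,0],
  [0,-1.4,-3.22,0,0,0,0],
  [0,-1.4,-3.22,0,0,0,0],
  [0,-1.4,-3.22,0,0,0,0],
  [0,-1.4,-3.22,0,0,0,0],
])

```text
clock: 5.45
tcp_pos: [0.4399, -0.0997, 0.2409]
eef_rot: [180.0, -0.0, 156.2]
ft_force: [1.2, 0.4, -1.7]
width: 0.0185
gripper_force: 61.2
```

Emit:
play_rows([
  [0,-1.4,-3.22,0,0,0,0],
  [0,-1.4,-3.22,0,0,0,0],
  [0,-1.4,-3.22,0,0,0,0],
  [0,-1.4,-3.22,0,0,0,0],
  [0,-1.4,-3.22,0,0,0,0],
  [0,0,0,0,0,0,0],
])

```text
clock: 5.95
tcp_pos: [0.4388, -0.2785, 0.2408]
eef_rot: [-179.9, -0.0, 155.9]
ft_force: [-0.4, 0.5, 0.2]
width: 0.0182
gripper_force: 61.2
```

```bash
python3 go.py .4424 -.272 .040 156.2
python3 - <<'E'
from m import *
c=shot('top');W=cloud(c);px=c['pixels'].astype(int);z=W[...,2]
S=big('scoop',c,(274,451));print(S.sum(),rect(W[S&(z>.09)]))
q=(z>.22)&(px.min(-1)>140)&(W[...,1]<-.15)&(W[...,1]>-.45);print('blade',rect(W[q]),W[q].mean(0),W[q].min(0),q.sum())
E
```

```text
rotvec [-0.0021 -0.0005 -0.0054] shift cm [-0.07  0.74 20.08]
579 (array([ 486.7, -269.3]), array([ 49.1, 135.8]), 43.6)
blade (array([ 449.5, -235.4]), array([ 51.8, 234.5]), 47.4) [ 0.50060652 -0.28821681  0.24671644] [ 0.34568049 -0.32738774  0.22006049] 394
```

Emit:
play_rows([
  [0,0,0.7,3,0,0,0],
  [0,0,0,3.5,0,0,0],
  [0,0,0,3.5,0,0,0],
  [0,0,0,3.5,0,0,0],
  [0,0,0,3.5,0,0,0],
  [0,0,0,2,0,0,0],
  [0,0,0,1.2,0,0,0],
  [0,0,0,0.8,0,0,0],
  [0,0,0,0.2,0,0,0],
  [0,0,0,0,0,0,0],
  [0,0,0,0,0,0,0],
])

```text
clock: 6.97
tcp_pos: [0.4439, -0.268, 0.0311]
eef_rot: [-180.0, 0.2, 156.2]
ft_force: [-0.1, 0.7, -0.7]
width: 0.0183
gripper_force: 61.2
```

Emit:
play_rows([
  [0,0,0,0.3,0,0,0],
  [0,0,0,0,0,0,0],
  [50,0,0,0,0,0,0],
  [50,0,0,0,0,0,0],
  [50,0,0,0,0,0,0],
  [50,0,0,0,0,0,0],
  [50,0,0,0,0,0,0],
  [50,0,0,-2,0,0,0],
  [50,0,0,-3.5,0,0,0],
  [50,0,0,-3.5,0,0,0],
  [50,0,0,-3.5,0,0,0],
  [50,0,0,-3.5,0,0,0],
])

```text
clock: 7.97
tcp_pos: [0.4424, -0.2671, 0.1878]
eef_rot: [180.0, -0.0, 156.2]
ft_force: [0.1, 0.0, 0.0]
width: 0.0427
gripper_force: 0.0
```

```bash
python3 go.py .6995 .010 .16 169
python3 - <<'E'
from m import *
c=shot('wrist','w3.png');W=cloud(c);px=c['pixels'].astype(int);z=W[...,2]
for k in arm.outline_of('scoop',c): print(k['p'],k['location'])
near=np.hypot(W[...,0]-.446,W[...,1]+.274)<.11
h=near&(px.max(-1)<80)&(z<.03);print('handle',rect(W[h]),W[h].mean(0),h.sum())
b=near&(px.min(-1)>110)&(z<.04);print('blade',rect(W[b]),W[b].mean(0),b.sum())
E
```

```text
rotvec [ 1.000e-04 -2.000e-04 -2.235e-01] shift cm [-19.95  32.11   2.78]
0.79 [250.8, 324.1]
handle (array([ 426.7, -282.2]), array([164.9, 175.3]), 70.0) [ 0.40829235 -0.26417048  0.01590179] 6448
blade (array([ 505.5, -293.7]), array([66.1, 90. ]), 66.5) [ 0.50231012 -0.29242658  0.00871453] 5186
```

View pics/w3.png

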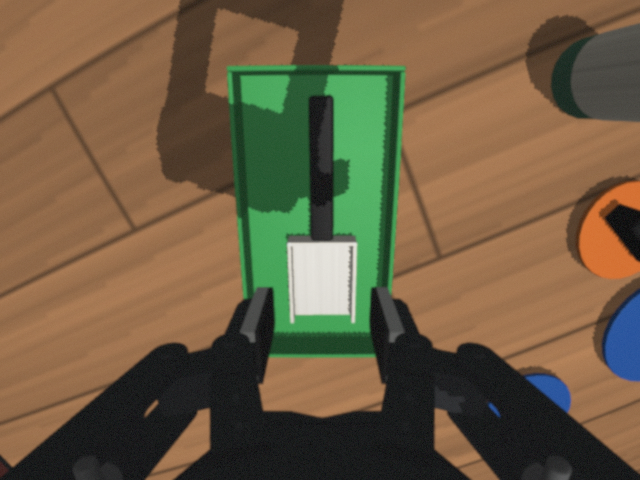

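The scoop lies flat and centred in the tray, with the handle at col 322, rows 97–240, and the blade at rows 240–320. Now the lid.

Emit:
play_rows([
  [50,0,0,0,0,0,-0.1118],
  [50,0,0,0,0,0,-0.1118],
  [50,-2,3.2,0,0,0,0],
  [50,-2,3.2,0,0,0,0],
  [50,-2,3.2,0,0,0,0],
  [50,-2,3.2,0,0,0,0],
  [50,-2,3.2,0,0,0,0],
  [50,-2,3.2,0,0,0,0],
  [50,-2,3.2,0,0,0,0],
  [50,-2,3.2,0,0,0,0],
  [50,-2,3.2,0,0,0,0],
  [50,-2,3.2,0,0,0,0],
])

```text
clock: 9.07
tcp_pos: [0.7007, 0.0103, 0.1851]
eef_rot: [-180.0, -0.1, 169.0]
ft_force: [0.7, -0.8, 0.3]
width: 0.0429
gripper_force: 0.0
```

Emit:
play_rows([
  [50,0,0,0,0,0,0],
  [50,0,0,0,0,0,0],
])

```text
clock: 9.23
tcp_pos: [0.7004, 0.0104, 0.1846]
eef_rot: [-180.0, -0.1, 169.2]
ft_force: [-0.2, -0.5, -0.0]
width: 0.0429
gripper_force: 0.0
```

```bash
python3 go.py .6995 .010 .04 169
python3 - <<'E'
from m import *
c=shot('wrist','w4.png');W=cloud(c);px=c['pixels'].astype(int);z=W[...,2]
near=np.hypot(W[...,0]-.6995,W[...,1]-.01)<.085
h=near&(px.max(-1)<80)&(z>.044)&(z<.058);print('handle',rect(W[h]),W[h].mean(0),h.sum())
b=near&(px[...,2]-px[...,0]>50)&(z>.008)&(z<.025);print('flange',rect(W[b]),W[b].mean(0),b.sum())
E
```

```text
rotvec [-0.0004 -0.002   0.003 ] shift cm [ 0.08 -0.05 14.46]
handle (array([703.5,   8.6]), array([19.3, 62.6]), 78.2) [0.70139334 0.00900672 0.0507928 ] 1977
flange (array([704.5,   8.7]), array([125.2, 125.3]), 84.7) [0.70008119 0.0098597  0.01605463] 14163
```

View pics/w4.png

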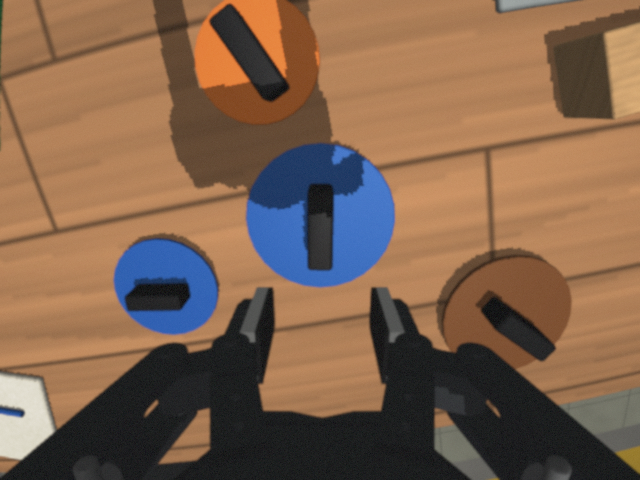

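The wrist view shows the large blue lid at (215,320), about 148 px across. The small blue lid at (285,166) is about 105 px and the brown one is at (310,507), so the centred lid is the right one.

Emit:
play_rows([
  [50,-0.34,-0.12,3,0,0,0],
  [50,0,0,3.5,0,0,0],
  [50,0,0,3.5,0,0,0],
  [50,0,0,2.5,0,0,0],
  [50,0,0,1.9,0,0,0],
  [50,0,0,0,0,0,0],
  [0,0,0,0,0,0,0],
  [0,0,0,0,0,0,0],
  [0,0,0,0,0,0,0],
  [0,0,0,0,0,0,0],
  [0,0,0,0,0,0,0],
])

```text
clock: 10.2
tcp_pos: [0.7041, 0.0065, 0.0442]
eef_rot: [-180.0, 0.2, 169.0]
ft_force: [0.3, -1.2, 1.1]
width: 0.0187
gripper_force: 61.9
```

Emit:
play_rows([
  [0,0,0,-1,0,0,0],
  [0,0,0,-3,0,0,0],
  [0,0,0,-3.5,0,0,0],
  [0,0,0,-3.5,0,0,0],
  [0,0,0,-3.5,0,0,0],
  [0,0,0,-3.5,0,0,0],
  [0,0,0,-2,0,0,0],
  [0,0,0,0,0,0,0],
])

```text
clock: 10.87
tcp_pos: [0.7061, 0.0068, 0.2515]
eef_rot: [179.9, 0.8, 169.0]
ft_force: [0.7, 0.5, -0.2]
width: 0.0191
gripper_force: 61.5
```

```bash
python3 go.py .42 .11 .235 150;python3 go.py .42 .11 .235 169
python3 - <<'E'
from m import *
for n in('wrist','top'):
    c=shot(n,n+'5.png');W=cloud(c);px=c['pixels'].astype(int);z=W[...,2];t=arm.sense()['tcp_pos']
    b=(np.hypot(W[...,0]-t[0],W[...,1]-t[1])<.085)&(px[...,2]-px[...,0]>50)&(z>.12);print(n,t,'flange',circ(W[b]),rect(W[b]),W[b].mean(0),b.sum(),np.nanpercentile(W[b][:,2],[5,95]))
    if b.sum()>50:
        q=np.linalg.lstsq(np.c_[W[b][:,:2],np.ones(b.sum())],W[b][:,2],rcond=None)[0];print('tilt',q)
E
```

```text
rotvec [0.0035 0.0128 0.332 ] shift cm [29.94 -5.36  1.65]
rotvec [0.0013 0.0132 0.0004] shift cm [30.05  4.68  1.65]
wrist [0.70477163 0.00681545 0.24718505] flange (array([0.7021, 0.0082]), np.float64(0.0457)) (array([704.3,   7.9]), array([120.7, 122.2]), 31.9) [0.68614696 0.01134696 0.22345678] 32237 [0.22196638 0.22424294]
tilt [ 0.02339787 -0.00291801  0.20743552]
top [0.70331574 0.00693755 0.24333416] flange (array([ 0.7003, -0.0022]), np.float64(0.042)) (array([697. ,  -2.1]), array([101.7,  27.3]), 83.0) [0.70119135 0.00253029 0.23656673] 61 [0.21699287 0.29539052]
tilt [-3.51036372  0.44339998  2.69688148]
```

Emit:
play_rows([
  [0,0,0,0,0,0,0.11],
  [0,0,0,0,0,0,0.111],
  [0,0,0,0,0,0,0.111],
  [0,3,-0.54,0,0,0,0],
  [0,3.4,-0.6,0,0,0,0],
  [0,3.4,-0.6,0,0,0,0],
  [0,3.4,-0.6,0,0,0,0],
  [0,3.4,-0.6,0,0,0,0],
  [0,3.4,-0.6,0,0,0,0],
  [0,3.4,-0.6,0,0,0,0],
  [0,3.4,-0.6,0,0,0,0],
  [0,3,-0.6,0,0,0,0],
])

```text
clock: 11.97
tcp_pos: [0.4149, 0.1101, 0.2383]
eef_rot: [-179.8, -0.3, 150.0]
ft_force: [0.1, 0.4, -2.2]
width: 0.0189
gripper_force: 61.3
```

Emit:
play_rows([
  [0,0,0,0,0,0,0],
  [0,0,0,0,0,0,0],
  [0,0,0,0,0,0,0],
])

```text
clock: 12.22
tcp_pos: [0.4178, 0.1095, 0.2404]
eef_rot: [-179.9, -0.1, 150.0]
ft_force: [-0.4, 0.4, -2.8]
width: 0.0196
gripper_force: 61.3
```

```bash
python3 go.py .42 .12 .165 150; python3 go.py .442 .252 .155 150
python3 - <<'E'
from m import *
for n in('wrist','top'):
    c=shot(n);W=cloud(c);px=c['pixels'].astype(int);z=W[...,2];t=arm.sense()['tcp_pos']
    b=(np.hypot(W[...,0]-t[0],W[...,1]-t[1])<.085)&(px[...,2]-px[...,0]>50)&(z>.18)&(z<.25);print(n,t,'flange',rect(W[b]),W[b].mean(0),b.sum())
    blue=(z>.094)&(z<.106)&(px[...,2]-px[...,0]>50)&(np.hypot(W[...,0]-.44,W[...,1]-.253)<.075)
    print('rim',circ(W[blue]),rect(W[blue]),blue.sum())
E
```

```text
rotvec [-0.0017 -0.0021 -0.    ] shift cm [0.33 1.02 7.54]
rotvec [-0.0017 -0.0021 -0.    ] shift cm [ 5.02 13.55  8.54]
wrist [0.41828864 0.1094108  0.24083643] flange (array([415.1, 111. ]), array([119.9, 123.7]), 10.7) [0.39973763 0.12099126 0.21240587] 32120
rim (array([0.4422, 0.252 ]), np.float64(0.0572)) (array([442.9, 252.3]), array([119.4, 118.3]), 9.1) 3222
top [0.41862889 0.10930564 0.241207  ] flange (array([368.6, 111.4]), array([29.3, 94.4]), 3.1) [0.37021499 0.11010076 0.21399164] 336
rim (array([0.4395, 0.254 ]), np.float64(0.0564)) (array([439.3, 265. ]), array([115.3,  93.2]), 2.9) 157
```

```bash
python3 go.py .4447 .251 .158 150
```

```text
rotvec [-0.0013 -0.0016 -0.0008] shift cm [ 4.83 13.57  8.32]
```

Emit:
play_rows([
  [0,0,0.5,2.8,0,0,0],
  [0,0,0.5,2.8,0,0,0],
  [0,0,0.57,2.7,0,0,0],
  [0,0.8,2,0,0,0,0],
  [0,0.8,2,0,0,0,0],
  [0,0.8,2,0,0,0,0],
  [0,0.8,2,0,0,0,0],
  [0,0.8,2,0,0,0,0],
  [0,0.83,2,0,0,0,0],
  [0,0,0,0,0,0,0],
  [0,0,0,0,0,0,0],
  [0,0,0,0,0,0,0],
])

```text
clock: 13.32
tcp_pos: [0.4447, 0.2508, 0.1586]
eef_rot: [-179.9, -0.0, 150.0]
ft_force: [-0.5, 0.0, -2.2]
width: 0.0189
gripper_force: 61.4
```

```bash
python3 go.py .4447 .251 .134 150
python3 - <<'E'
from m import *
c=shot('side');cv2.imwrite('pics/s6.png',cv2.resize(c['pixels'][160:300,250:450,::-1],None,fx=4,fy=4,interpolation=cv2.INTER_CUBIC))
E
```

```text
rotvec [-0.0015 -0.0007 -0.0007] shift cm [0.01 0.02 2.46]
```

View pics/s6.png

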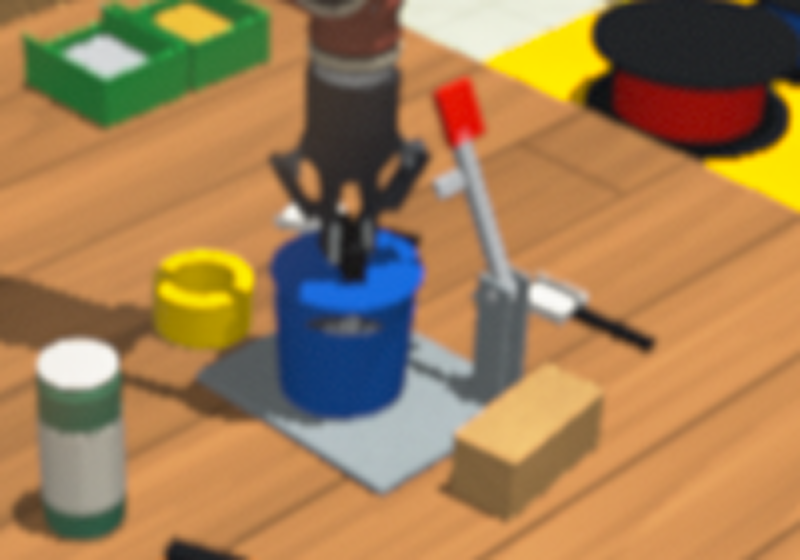

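The lid hovers above the tub, centred at about (345,270) in the crop, and the gripper is clear of the lever at (450,180). Lowering.

Emit:
play_rows([
  [0,0,0,0.6,0,0,0],
  [0,0,0,0.5,0,0,0],
  [0,0,0,0.4,0,0,0],
  [0,0,0,0,0,0,0],
  [0,0,0,0,0,0,0],
])

```text
clock: 13.78
tcp_pos: [0.444, 0.2509, 0.1436]
eef_rot: [-179.9, -0.0, 150.0]
ft_force: [0.7, 0.2, -1.9]
width: 0.0187
gripper_force: 61.4
```

Emit:
play_rows([
  [0,0,0,0.3,0,0,0],
  [0,0,0,0.2,0,0,0],
  [0,0,0,0,0,0,0],
  [0,0,0,0,0,0,0],
])

```text
clock: 14.12
tcp_pos: [0.4443, 0.2513, 0.1391]
eef_rot: [-180.0, -0.0, 150.0]
ft_force: [-1.1, 0.4, -3.0]
width: 0.0187
gripper_force: 61.4
```

No contact force, so the plug is inside the rim.

Emit:
play_rows([
  [0,0,0,0.3,0,0,0],
  [0,0,0,0.2,0,0,0],
  [0,0,0,0,0,0,0],
  [0,0,0,0,0,0,0],
])

```text
clock: 14.45
tcp_pos: [0.4443, 0.2516, 0.1345]
eef_rot: [180.0, -0.0, 150.0]
ft_force: [-2.7, 2.6, 0.9]
width: 0.0188
gripper_force: 61.9
```

Emit:
play_rows([
  [45,0,0,0,0,0,0],
  [45,0,0,0,0,0,0],
  [45,0,0,0,0,0,0],
  [45,0,0,0,0,0,0],
  [45,0,0,-2,0,0,0],
  [45,0,0,-3,0,0,0],
  [45,0,0,-3.5,0,0,0],
  [45,0,0,-3.5,0,0,0],
  [45,0,0,-3.5,0,0,0],
  [45,0,0,-3.5,0,0,0],
  [45,0,0,-1,0,0,0],
  [45,0,0,0,0,0,0],
])

```text
clock: 15.45
tcp_pos: [0.4464, 0.2517, 0.3394]
eef_rot: [179.6, 0.4, 150.0]
ft_force: [0.5, -0.2, -0.2]
width: 0.0384
gripper_force: 0.0
```

Run:
```python
from m import *
c=shot('wrist','w7.png');W=cloud(c);px=c['pixels'].astype(int);z=W[...,2]
b=(np.hypot(W[...,0]-.441,W[...,1]-.253)<.085)&(px[...,2]-px[...,0]>50)&(z>.09)&(z<.125);P=W[b]
print('flange',rect(P),P[:,2].mean(),np.percentile(P[:,2],[2,98]),b.sum());print('tilt',np.linalg.lstsq(np.c_[P[:,:2],np.ones(len(P))],P[:,2],rcond=None)[0])
t=arm.sense();print(t['tcp_pos'])
near=np.hypot(W[...,0]-.475,W[...,1]-.345)<.07
r=near&(z>.18)&(px[...,0]-px[...,1]>80);print('pad',W[r].mean(0),rect(W[r]),W[r].min(0),W[r].max(0))
```

```text
flange (array([445.5, 252.1]), array([125.5, 125.2]), 7.3) 0.10626543075963552 [0.10470016 0.10782627] 10181
tilt [1.56067396e-03 6.87126862e-05 1.05557839e-01]
[0.44540179 0.25139302 0.33599931]
pad [0.46318367 0.34560944 0.27074406] (array([471.7, 346.4]), array([29.8, 38.6]), 3.5) [0.45695063 0.32643545 0.23741763] [0.48694258 0.36525111 0.27430665]
```

View pics/w7.png

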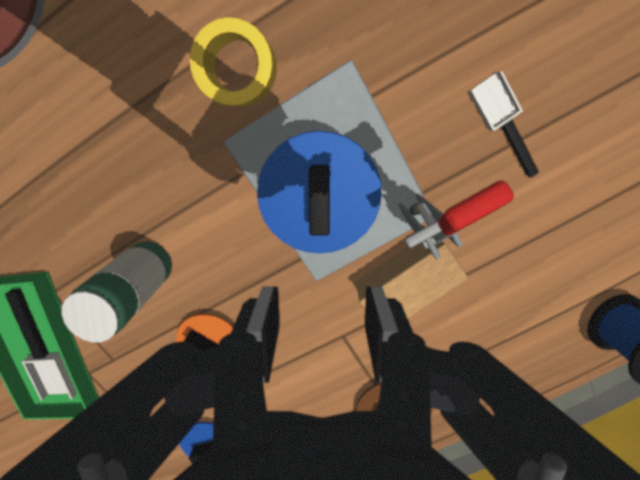

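The lid is seated level: flange top at 0.106 m, tilt below 0.002 rad, and still in the wrist view at (190,320). The red pad is at (205,478), and the scoop in the tray and the bystanders look unmoved. Next is the lever.

```bash
python3 go.py .515 .346 .335 180
```

```text
rotvec [ 0.0022  0.0039 -0.5241] shift cm [-6.96  9.46  0.1 ]
```

Emit:
play_rows([
  [0,0,0,0,0,0,-0.1048],
  [0,0,0,0,0,0,-0.1048],
  [0,0,0,0,0,0,-0.1048],
  [0,0,0,0,0,0,-0.1048],
  [0,0,0,0,0,0,-0.1048],
  [0,-2.3,0,0,0,0,0],
  [0,-2.3,1.2,0,0,0,0],
  [0,-2.3,2.1,0,0,0,0],
  [0,0,3.1,0,0,0,0],
  [0,0,3.1,0,0,0,0],
  [0,0,0,0,0,0,0],
  [0,0,0,0,0,0,0],
])

```text
clock: 16.5
tcp_pos: [0.5126, 0.3469, 0.3303]
eef_rot: [-179.8, -0.3, -179.9]
ft_force: [0.1, 0.9, -0.8]
width: -0.0001
gripper_force: 0.0
```

```bash
python3 go.py .512 .346 .283 180;python3 go.py .4902 .346 .272 180
```

```text
rotvec [-0.003  -0.0048  0.0021] shift cm [ 0.06 -0.09  4.73]
rotvec [-0.003  -0.0048  0.0021] shift cm [ 2.24 -0.09  5.83]
```

Emit:
play_rows([
  [0,0,0,2.4,0,0,0],
  [0,0,0,2.3,0,0,0],
  [0,1.1,0,0.55,0,0,0],
  [0,1.1,0,0.55,0,0,0],
  [0,1.3,0,0.75,0,0,0],
  [0,1.3,0,0.75,0,0,0],
  [0,0,0,0,0,0,0],
  [0,0,0,0,0,0,0],
])

```text
clock: 17.17
tcp_pos: [0.4675, 0.3443, 0.2606]
eef_rot: [-179.9, 0.4, 179.9]
ft_force: [10.6, -2.6, 1.1]
width: -0.0002
gripper_force: 4.2
```

```bash
python3 go.py .4642 .346 .257 180
python3 - <<'E'
from m import *
c=shot('side');cv2.imwrite('pics/s8.png',cv2.resize(c['pixels'][140:280,290:430,::-1],None,fx=4,fy=4,interpolation=cv2.INTER_CUBIC))
E
```

```text
rotvec [-0.0021  0.0074 -0.0014] shift cm [0.33 0.17 0.36]
```

View pics/s8.png

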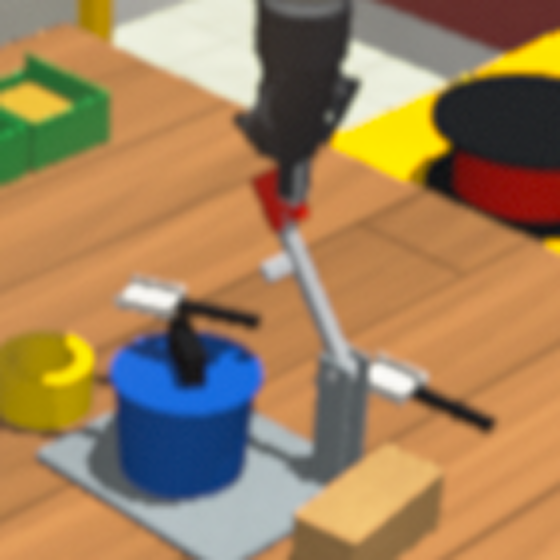

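The fingertips are on the red pad at crop (285,205), and the lever is starting to move at about 10 N. I'll keep going along the arc.

Emit:
play_rows([
  [0,1.15,0.05,1.0,0,0,0],
  [0,1.1,0.05,1.0,0,0,0],
  [0,0.9,0.05,1.2,0,0,0],
  [0,0.9,0,1.2,0,0,0],
  [0,0,0,0,0,0,0],
])

```text
clock: 17.63
tcp_pos: [0.4249, 0.3454, 0.2163]
eef_rot: [-179.8, 0.1, 179.9]
ft_force: [2.3, -4.6, 6.8]
width: -0.0001
gripper_force: 4.0
```

```bash
python3 go.py .4237 .346 .213 180
```

```text
rotvec [-0.0035  0.002  -0.0009] shift cm [0.12 0.06 0.33]
```

Emit:
play_rows([
  [0,0.65,0,1.35,0,0,0],
  [0,0.65,0,1.35,0,0,0],
  [0,0.35,0,1.3,0,0,0],
  [0,0.3,0,1.2,0,0,0],
  [0,0.1,0,0.8,0,0,0],
  [0,0.1,0,0.6,0,0,0],
  [0,0,0,0,0,0,0],
  [0,0,0,0,0,0,0],
])

```text
clock: 18.3
tcp_pos: [0.4031, 0.3475, 0.1505]
eef_rot: [-180.0, -0.1, -180.0]
ft_force: [-0.1, -0.1, 1.2]
width: 0.0001
gripper_force: 0.0
```

```bash
python3 go.py .402 .346 .142 180
```

```text
rotvec [-0.0007 -0.0011  0.0001] shift cm [ 0.11 -0.15  0.85]
```

The force dropped to zero at the end of the stroke, so the lever has snapped over. Retreating straight up to verify.

Emit:
play_rows([
  [0,0,0,-2,0,0,0],
  [0,0,0,-3.5,0,0,0],
  [0,0,0,-3.5,0,0,0],
  [0,0,0,-3.5,0,0,0],
  [0,0,0,-3.5,0,0,0],
  [0,0,0,-3.5,0,0,0],
  [0,0,0,0,0,0,0],
  [0,0,0,0,0,0,0],
  [0,0,0,0,0,0,0],
  [0,0,0,0,0,0,0],
])

```text
clock: 19.13
tcp_pos: [0.403, 0.3475, 0.3445]
eef_rot: [-179.9, -0.1, -180.0]
ft_force: [-0.1, 0.5, -0.1]
width: -0.0001
gripper_force: 0.0
```

Run:
```python
from m import *
c=shot('wrist','w9.png');W=cloud(c);px=c['pixels'].astype(int);z=W[...,2]
b=(np.hypot(W[...,0]-.441,W[...,1]-.253)<.085)&(px[...,2]-px[...,0]>50)&(z>.09)&(z<.125);P=W[b]
print('flange',rect(P),P[:,2].mean());print('tilt',np.linalg.lstsq(np.c_[P[:,:2],np.ones(len(P))],P[:,2],rcond=None)[0])
r=(W[...,1]>.3)&(W[...,1]<.39)&(z>.08)&(px[...,0]-px[...,1]>80)&(W[...,0]<.45);P=W[r];print('pad',rect(P),P.mean(0),P.max(0));print('slope',np.linalg.lstsq(np.c_[P[:,:2],np.ones(len(P))],P[:,2],rcond=None)[0])
c=shot('top');W=cloud(c);z=W[...,2]
for l,n in[('small_lid',(234,357)),('can',(279,364)),('carton',(217,253)),('tape_roll',(339,263))]:
    q=big(l,c,n)&(z>.01);print(l,rect(W[q]))
```

```text
flange (array([444.8, 252.5]), array([126.1, 125.9]), 27.9) 0.10631415086674319
tilt [ 0.00473891 -0.00129213  0.10455444]
pad (array([391.4, 345.4]), array([38.1, 48.1]), 89.2) [0.39144103 0.34571026 0.12187395] [0.41564684 0.3641282  0.12416041]
slope [ 0.00106563 -0.00608492  0.12356043]
small_lid (array([566.7, -13.2]), array([94.1, 93.9]), 18.8)
can (array([423.2, -14. ]), array([61.8, 65.2]), 35.1)
carton (array([615.5, 290.4]), array([ 61.6, 131.4]), 7.0)
tape_roll (array([279.6, 237.4]), array([88.4, 89.5]), 16.7)
```

View pics/w9.png

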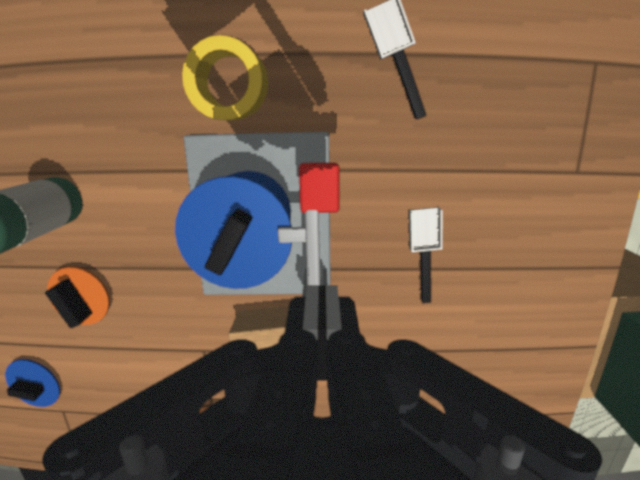

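The lever is down and level: the pad at (187,320) is at 0.122 m with slope near 0. Its tab at (235,291) lies over the lid's edge, and the lid is level. The bystanders are unmoved; the carton's rect was mis-sized in the first look because the mask took in its shadowed front. Handing in.

```bash
python3 -c "
from plant import arm; print(arm.sign_off())"
```

```text
the job is handed in; nothing more can be done
None
```

I handed the job in after about 19 s of the 72 s allowed: the scoop is flat in the green tray, the large blue lid is seated level on the tub, the lever is snapped down on its own, and the bystanders measured unmoved; the sign-off returned no verdict.

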